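Lock the driver cover of a linear light

ROBOT

A 6-joint arm with a two-finger parallel gripper is mounted at the origin on the work surface. World frame = base frame: x ahead of the robot, y to its left, z up, the work surface at z = 0. Lengths are in m, angles in rad, forces in N, time in s.
With the tool pointing down it reaches from about 0.25 to 0.725 m from the base axis. Payload 4 kg.
Tool frame: the origin (TCP) lies between the finger pads; the fingertips stand 11 mm ahead of it and the grasp point (between the pads) lies 8 mm behind it (tcp_to_tips is the z of the fingertips in the tool frame, in m); z points along the fingers, y is the direction in which the jaws open and shut (so a half turn about z gives the same grasp; the last joint's range is limited). The gripper opens to 85 mm and grips with 20 to 120 N. Pads are 22 mm wide; open, the fingers measure 114 mm over their backs; the gripper's body (76 mm by 85 mm) begins 54 mm behind the grasp point. The pads swing forward as they close: fully open they stand 13 mm farther back than shut.
Start: joints at [-1.216, 0.241, 0.005, 1.335, 0, 1.571], TCP at [0.174, -0.469, 0.242] pointing down, gripper open.
Joint ranges: [-2.72, 2.72], [-1.05, 1.87], [-1.09, 1.28], [-1.99, 2.15], [-1.42, 1.44], [-3.14, 3.14]. Speed limits (rad/s): [2.79, 2.79, 3.14, 3.14, 3.14, 3.14].

INTERFACE

Orientations are given as a unit quaternion [x, y, z, w].
In Python, from workcell import * gives the robot as it stands.
- The arm moves only by the tool move_arm, never from a script. Its argument "moves" is a list that holds one entry, the list of rows, each a list of 7 numbers: the shift along the world's x, y, z in units of 500 mm (1.0 is 500 mm), then the turn, a rotation vector about the world's x, y, z in units of 30 degrees (1.0 is 30 degrees), then the closure, from -1 (fully open) to 1 (shut), so that 0 is half open. A call has 1 to 8 rows; each row shifts and turns the pose as measured when the row begins; what a row does not reach is not made up. A row lasts 1/12 s, in which the tool goes at most 41.7 mm and 7.16 degrees, less where a joint would pass 70% of its speed; a pose out of reach is approached as far as the arm can. A call with a number of a shift or a turn outside -1 to 1 is refused whole. A call with a gripper value outside its range is refused whole. The fingers move at their own pace and stop on an object; the grip force is fixed at half the most. Time passes only in rows, so rows that do not move let the fingers close. It gives the time, the measured TCP pose, the force and the opening at its end, in the units of the state.
- get_obs(): the state, without advancing time (a new reading comes with each control period).
- camera(name): name is "scene" or "top"; returns a dict with "pixels" (400x640x3 uint8, red, green, blue), "range_z" (400x640 float32, m along the optical axis (not along the pixel's ray), 0 where there is no reading), "fx", "fy", "cx", "cy" (pixels), "extrinsics" (4x4, takes a point from camera to world coordinates). Camera axes: x right, y down, z forward; pixel columns grow to the right and rows downward; lengths in m; the calibration is good to about 2 mm. A picture is of the moment at which its call begins.
- job_done(): hands the job in, once; it reports no verdict.
The state is a dict: "clock": time; "joint_pos": joint angles; "joint_vel": joint speeds; "tau": joint torques, N m; "eef_pos": TCP position; "tool_rot": TCP orientation; "ft_force": force on the tool from outside, world axes, zero at the start; "ft_torque": the same for the moment, N m; "grip_width": finger opening in m.
Only numpy, scipy, OpenCV 4.12 (cv2) and the standard library are available. Lean on these libraries where they do the work, as an engineer would, in place of code of your own. Each camera call takes 0.05 s, during which the arm holds its last target.

TASK

Close up the driver box of the white light on the bench: put the closed fingertips in the slot of the red latch, press the sprung cover down shut, and keeping it pressed turn the latch a quarter turn clockwise (seen from above) to its stop, so that the slot points at the yellow mark and the cover stays locked down when you let go. Nothing is to be picked up: leave the red bin, screwdriver, jar and blue terminal box where they are.

Things in the scene. Friction and masses are not known exactly. Their poses are not given: they have to be found in the camera images.
- luminaire: White linear light fixed on the bench, 660 mm along its y, with a driver box 200 x 260 mm (x, y), walls up to 108 mm, in its middle (74 mm high beside it). Origin: under the box's middle, at bench height; z up. The box's cover is a 6 mm plate hinged on the +x edge (axis along y at x 100, z 108 mm). The latch axis stands at x -40, y 0 mm when the cover is down.
- cover (a joint): Hinge angle of the cover (rad): 0 fully down on its stop, 0.10 sprung open on its check (front edge 20 mm up), as at the start. A spring lifts it: about 5 N at the latch axis when open, 9 N when down. Unlocked, it springs up when let go; locked, it rests at about 0.02.
- latch (a joint): Turn of the latch (rad), growing clockwise from above: 0 to 0.6 at the start, 1.571 locked, at its stop. Takes about 0.1 N m. A tongue under it passes beneath a keeper at about 0.95 to 1.2 rad, only while the cover is held within about 3 mm of fully down (cover below 0.02); otherwise it jams there.
- latch_slot (a point): On the latch axis, on the slot's black floor: 118 mm above the bench with the cover down, about 14 mm more when open. The slot runs along this point's own y axis across the whole disc: 34 mm wide, 14 mm deep, 84 mm long. It turns with the latch; its -y end swings clockwise to the yellow mark. A fingertip turns it by pushing a side wall 15 to 28 mm off the axis.
- latch_top (a point): On the latch axis, level with the disc's top, 14 mm above the slot's floor. The latch is a red disc 84 mm across, sunk in a fixed black ring of 88 mm inner and 100 mm outer diameter whose top is level with the disc's.
- lock_mark (a point): Yellow mark, 7 x 12 mm, on the cover near its front edge (and a smaller one beside it on top of the black ring), 55 mm from the latch axis towards the luminaire's -x. The slot points at it when the latch is locked.
- red_bin: Loose open red plastic bin, 100 x 130 x 60 mm high; origin under its centre. Leave alone.
- screwdriver: Loose screwdriver, 190 mm, lying along its own x. Leave alone.
- jar: Loose jar with black cap, 60 mm diameter, 85 mm high; origin under its centre. Leave alone.
- terminal_box: Loose blue box, 70 x 50 x 30 mm high; origin under its centre. Leave alone.

How it is judged:
By the outcome, as a careful person would: the job done as asked, in the order asked, and still so for the second after the job is handed in, with the robot touching nothing.
It also fails if it takes over 38 s, if anything falls off the work surface, if the arm or the gripper's body presses on something with over 40 N, if the wrist force passes 120 N, or if a joint passes its speed limit or range.

## Working session

There is one attempt and no reset: what is moved stays moved. The work goes in short steps, Python scripts to look and compute and a tool call to move; the robot and the scene stay as the last step left them, time stands still between calls to the robot, and variables do not carry over. Pictures are saved under pics/ and viewed, and the job is handed in when it is done.

Besides the shell and the picture viewer there is one more tool, called after "Call:" by a JSON object that holds its "method" and its "body", one argument or row to a line. move_arm: Moves the arm, as the interface text tells. Shifts and turns lie within -1 to 1; 1 stands for 500 mm of shift or 30 degrees of turn. Its arguments: {"type":"object","properties":{"moves":{"type":"array","items":{"type":"array","items":{"type":"array","items":{"type":"number"}}}}},"required":["moves"]}

```bash
mkdir -p pics; ls
python3 - <<'E'
from workcell import *
import cv2,numpy as np
print(get_obs())
for n in ("scene","top"):
    c=camera(n); cv2.imwrite(f"pics/{n}0.png",c["pixels"][:,:,::-1]); np.savez(f"{n}0.npz",**c)
    print(n,c["fx"],c["fy"],c["cx"],c["cy"],np.round(c["extrinsics"],4).tolist())
E
```

```text
pics
{'clock': 0.0, 'joint_pos': array([-1.21600160e+00,  2.41425050e-01,  3.69597681e-03,  1.33520858e+00,
       -3.67951482e-07,  1.57078931e+00]), 'joint_vel': array([ 0.00080103,  0.00060772, -0.00133173, -0.00033682,  0.00105943,
       -0.00037096]), 'tau': array([ 7.03380174e-04, -3.72321582e+01,  2.52405775e+01,  1.69838819e-02,
        2.21311398e-04, -5.26373952e-06]), 'eef_pos': array([ 0.17348126, -0.46827164,  0.24139614]), 'tool_rot': array([ 9.84305126e-01,  1.76471735e-01, -1.89115160e-04, -1.05382630e-03]), 'ft_force': array([-0.25413103, -0.10823347, -0.26882982]), 'ft_torque': array([-0.05449166, -0.03032856,  0.01348852]), 'grip_width': 0.08553408727535806}
scene 461.1199678699587 461.1199678699587 322.22420040138064 198.12170075819347 [[-0.2942, 0.6941, -0.657, 1.2678], [0.9556, 0.2007, -0.2158, 0.2629], [-0.018, -0.6913, -0.7223, 0.9099], [0.0, 0.0, 0.0, 1.0]]
top 471.79733413453596 471.79733413453596 315.12498643572053 200.1090846619652 [[0.0141, -0.9816, 0.1907, 0.3357], [-0.9999, -0.0155, -0.0059, 0.0105], [0.0088, -0.1906, -0.9816, 1.241], [0.0, 0.0, 0.0, 1.0]]
```

View pics/scene0.png

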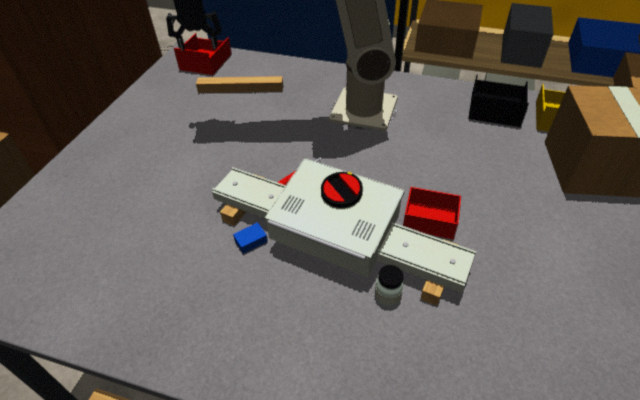

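View pics/top0.png

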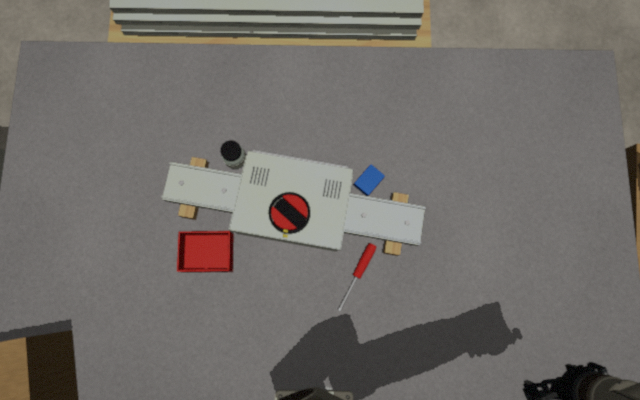

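The scene view shows the latch at about (342,189). In the top view the latch is at about (289,212), the yellow mark at (286,234), and the slot runs from upper left to lower right. The bin, screwdriver, jar and blue box are all clear of the latch.

```bash
cat > h.py <<'E'
import numpy as np,cv2
def load(f): return dict(np.load(f))
def pt(c,u,v,z=None):
    # pixel + range or plane z
    E=c["extrinsics"]; d=np.array([(u-c["cx"])/c["fx"],(v-c["cy"])/c["fy"],1.])
    if z is None: s=c["range_z"][int(round(v)),int(round(u))]
    else:
        r=E[:3,:3]@d; s=(z-E[2,3])/r[2]
    return E[:3,:3]@(d*s)+E[:3,3]
E
python3 - <<'E'
from h import *
c=load("top0.npz"); p=c["pixels"][:,:,::-1]
cv2.imwrite("pics/top0c.png",cv2.resize(p[140:260,220:370],None,fx=5,fy=5,interpolation=cv2.INTER_CUBIC))
hsv=cv2.cvtColor(p,cv2.COLOR_BGR2HSV)
s=load("scene0.npz")
cv2.imwrite("pics/scene0c.png",cv2.resize(s["pixels"][150:270,260:410,::-1],None,fx=5,fy=5,interpolation=cv2.INTER_CUBIC))
for u,v in [(289,212),(279,203),(299,221),(297,203),(281,221),(240,240),(335,245),(250,160),(345,170),(260,200),(330,220),(170,180),(415,225)]: print(u,v,pt(c,u,v).round(4))
E
```

```text
289 212 [0.5204 0.0653 0.1372]
279 203 [0.5429 0.0901 0.1307]
299 221 [0.5    0.0413 0.1316]
297 203 [0.5416 0.0467 0.1414]
281 221 [0.4964 0.0827 0.1518]
240 240 [ 0.4668  0.1994 -0.0014]
335 245 [ 0.4442 -0.0444  0.1331]
250 160 [0.6534 0.1662 0.1125]
345 170 [ 0.6302 -0.0686  0.1183]
260 200 [0.551  0.1366 0.1229]
330 220 [ 0.5046 -0.0325  0.1249]
170 180 [0.6103 0.3743 0.066 ]
415 225 [ 0.5038 -0.2484  0.0678]
```

View pics/top0c.png

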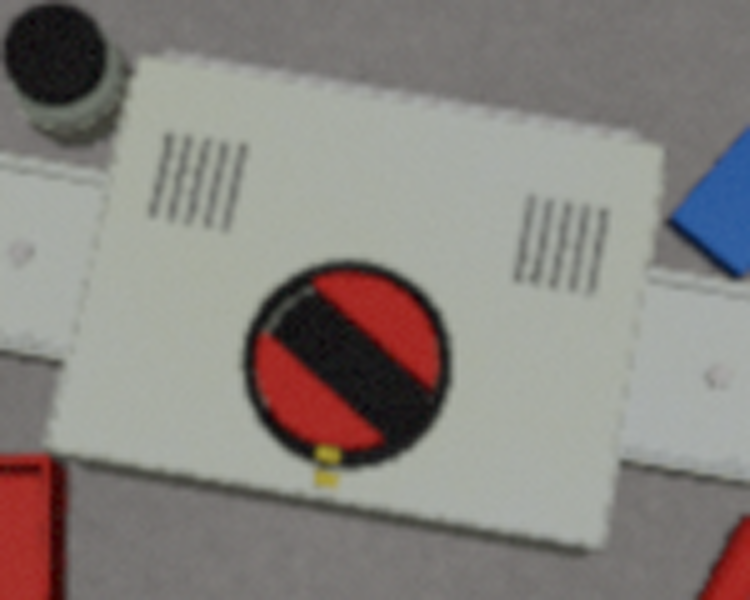

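View pics/scene0c.png

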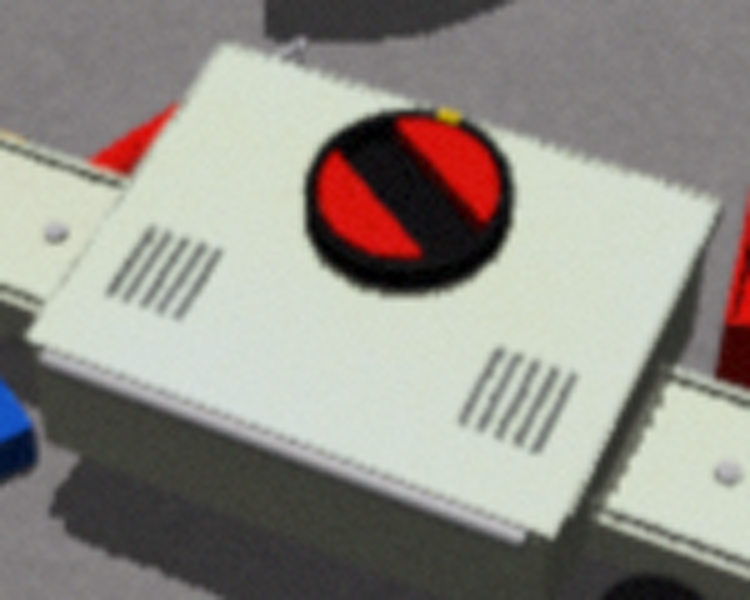

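Run:
```python
from h import *
c=load("top0.npz"); s=load("scene0.npz")
def cr(o,x,y): return (o[0]+(x+.5)/5-.5,o[1]+(y+.5)/5-.5)
T=(220,140);S=(260,150)
P=lambda x,y,z:pt(c,*cr(T,x,y),z)
Q=lambda x,y,z:pt(s,*cr(S,x,y),z)
print("ring top cam",P(347,363,.146),"scene",Q(409,190,.146))
# ring extremes
for f,n in ((P,[(243,363),(451,363),(347,259),(347,467)]),(Q,[(306,190),(514,190),(409,108),(409,270)])): print([f(x,y,.146)[:2].round(4).tolist() for x,y in n])
print("mark",P(326,478,.132+.0), P(327,454,.146))
yaw=lambda a,b:np.degrees(np.arctan2(*(a-b)[[1,0]]))
print("front edge",yaw(P(48,450,.13),P(605,548,.13)), "hinge",yaw(P(140,58,.114),P(662,142,.114)),"sides",yaw(P(140,58,.111),P(48,450,.13)),yaw(P(662,142,.111),P(605,548,.13)))
print("scene hinge",yaw(Q(525,540,.111),Q(45,352,.111)))
print("slot walls",yaw(P(315,290,.146),P(433,390,.146)),yaw(P(258,335,.146),P(380,440,.146)))
print("slot walls top points",P(315,284,.146),P(436,390,.146),P(258,335,.146),P(385,442,.146))
print("slot scene",yaw(Q(345,155,.146),Q(420,258,.146)),yaw(Q(397,122,.146),Q(488,222,.146)))
# cover plane fit
E=c["extrinsics"]; pts=[]
for y in range(70,520,12):
  for x in range(100,620,12):
    u,v=cr(T,x,y); q=pt(c,u,v)
    if .09<q[2]<.14 and np.hypot(x-347,y-363)>120: pts.append(q)
pts=np.array(pts); A=np.c_[pts[:,:2],np.ones(len(pts))]; k,*_=np.linalg.lstsq(A,pts[:,2],rcond=None); print("plane",k,len(pts),np.hypot(k[0],k[1]),np.degrees(np.arctan2(-k[1],-k[0])), np.std(A@k-pts[:,2]))
```

```text
ring top cam [0.51841991 0.06485866 0.146     ] scene [0.52783185 0.06778865 0.146     ]
[[0.5177, 0.1137], [0.5192, 0.016], [0.5684, 0.0661], [0.4693, 0.0636]]
[[0.5412, 0.0214], [0.5142, 0.115], [0.4736, 0.0528], [0.5773, 0.0815]]
mark [0.46561954 0.07410221 0.132     ] [0.47523177 0.07312854 0.146     ]
front edge 80.8729585850115 hinge 81.48894756114349 sides -9.342401100673003 -8.037551211813339
scene hinge 79.99785215108845
slot walls 50.33530597874276 50.10658615496754
slot walls top points [0.55607312 0.08092801 0.146     ] [0.50622615 0.02279004 0.146     ] [0.53113795 0.10710045 0.146     ] [0.48128425 0.04618927 0.146     ]
slot scene -136.65888799939322 -132.25895992245293
plane [-0.0970094   0.01687098  0.17663681] 1181 0.09846549336866854 -9.865678961757945 0.0022312116016646615
```

The latch axis comes out at about (0.518, 0.065, 0.146) at the top. The luminaire yaw is about -9° and the slot line lies at about 50°, which puts the latch at about 0.53 rad. I'll use the slot's front (-y) end, at world direction 230°, and sweep it clockwise to about 171°. First I'll move to hover with the fingers closing.

Call:
{"method": "move_arm", "body": {
  "moves": [
    [[0.04,0.064,0,0,0,0.235,1],[0.04,0.064,0,0,0,0.235,1],[0.04,0.064,0,0,0,0.235,1],[0.04,0.064,0,0,0,0.235,1],[0.04,0.064,0,0,0,0.235,1],[0.04,0.064,0,0,0,0.235,1],[0.04,0.064,0,0,0,0.235,1],[0.04,0.064,0,0,0,0.235,1]]
  ]
}}

```text
clock: 0.77
eef_pos: [0.3324, -0.2063, 0.2369]
tool_rot: [0.78, 0.626, -0.002, -0.002]
ft_force: [0.5, -0.4, 0.1]
grip_width: -0.0002
```

Call:
{"method": "move_arm", "body": {
  "moves": [
    [[0.041,0.062,0,0,0,0.235,1],[0.041,0.062,0,0,0,0.235,1],[0.041,0.062,0,0,0,0.235,1],[0.041,0.062,0,0,0,0.235,1],[0.041,0.062,0,0,0,0.235,1],[0.041,0.062,0,0,0,0.235,1],[0.041,0.062,0,0,0,0.235,1],[0.041,0.062,0,0,0,0.235,1]]
  ]
}}

```text
clock: 1.43
eef_pos: [0.4988, 0.0571, 0.2349]
tool_rot: [0.384, 0.923, -0.004, -0.002]
ft_force: [1.2, -0.0, 0.6]
grip_width: 0.0002
```

```bash
cat > st.py <<'E'
from workcell import *
import numpy as np
from scipy.spatial.transform import Rotation as R
def st():
    o=get_obs(); m=R.from_quat(o["tool_rot"]).as_matrix()
    print("t",round(o["clock"],2),"tcp",o["eef_pos"].round(4),"tip",(o["eef_pos"]+m[:,2]*.011).round(4),"psi",np.degrees(np.arctan2(m[1,0],m[0,0])).round(1),"z",m[:,2].round(3),"F",o["ft_force"].round(1),"T",o["ft_torque"].round(2),"j",o["joint_pos"].round(2))
    return o
if __name__=="__main__": st()
E
python3 st.py
```

```text
t 1.43 tcp [0.4988 0.0571 0.2349] tip [0.4987 0.0571 0.2239] psi 134.9 z [-0.007 -0.006 -1.   ] F [ 1.2 -0.   0.6] T [-0.03 -0.03 -0.04] j [ 0.12  0.25  0.    1.33 -0.01  0.91]
```

Call:
{"method": "move_arm", "body": {
  "moves": [
    [[0.003,-0.008,-0.04,0,0,0.1,1],[0.003,-0.008,-0.04,0,0,0.08,1],[0,0,-0.04,0,0,0,1],[0,0,0,0,0,0,1]]
  ]
}}

```text
clock: 1.77
eef_pos: [0.5065, 0.0587, 0.1716]
tool_rot: [0.328, 0.945, -0.003, -0.001]
ft_force: [-0.8, -0.1, -0.1]
grip_width: 0.0
```

Run:
```python
from st import *; import cv2
from h import *
st()
for n in ("scene","top"):
    c=camera(n); np.savez(f"{n}1.npz",**c)
    a=(260,150) if n=="scene" else (220,140)
    cv2.imwrite(f"pics/{n}1.png",cv2.resize(c["pixels"][a[1]:a[1]+120,a[0]:a[0]+150,::-1],None,fx=5,fy=5,interpolation=cv2.INTER_CUBIC))
```

```text
t 1.77 tcp [0.5065 0.0587 0.1716] tip [0.5065 0.0587 0.1606] psi 141.7 z [-0.004 -0.004 -1.   ] F [-0.8 -0.1 -0.1] T [-0.01  0.09 -0.05] j [ 0.12  0.31 -0.1   1.17 -0.    0.79]
```

View pics/scene1.png

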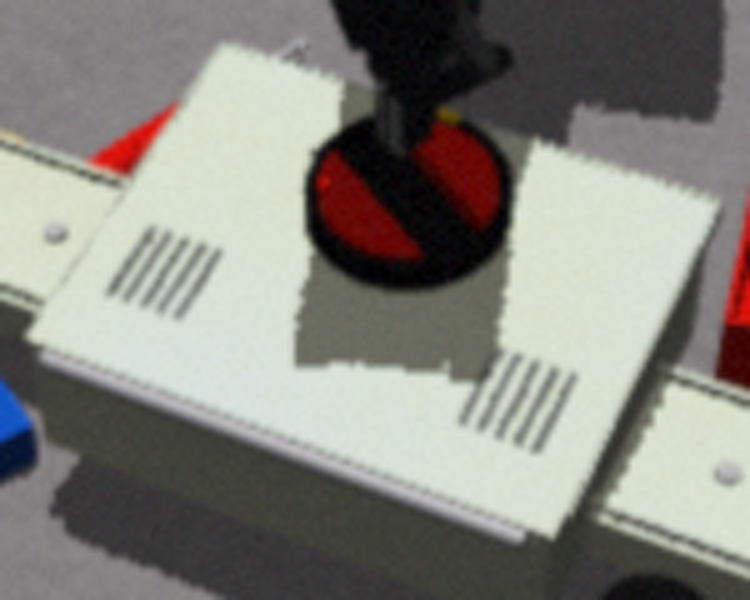

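View pics/top1.png

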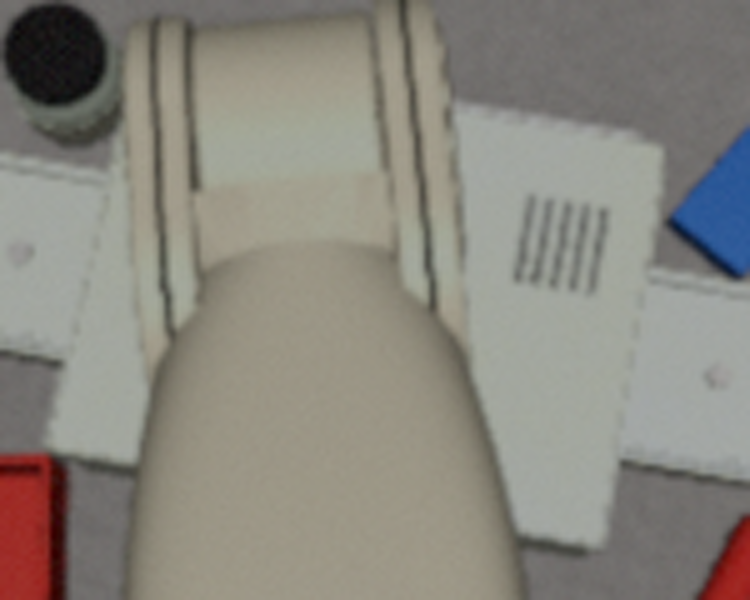

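The scene view shows the closed fingertips at (395,140), above the slot's near end and slightly towards the latch centre. I'll move them outward along the slot, then descend.

Call:
{"method": "move_arm", "body": {
  "moves": [
    [[-0.009,-0.019,0,0,0,-0.04,1],[0,0,0,0,0,0,1],[0,0,0,0,0,0,1]]
  ]
}}

```text
clock: 2.12
eef_pos: [0.505, 0.0476, 0.1786]
tool_rot: [0.341, 0.94, -0.001, 0.003]
ft_force: [-0.3, 0.0, 0.4]
grip_width: -0.0
```

```bash
python3 st.py
```

```text
t 2.12 tcp [0.505  0.0476 0.1786] tip [0.505  0.0475 0.1676] psi 140.2 z [ 0.006 -0.003 -1.   ] F [-0.3  0.   0.4] T [ 0.01 -0.01 -0.03] j [ 0.1   0.29 -0.1   1.18 -0.    0.79]
```

Call:
{"method": "move_arm", "body": {
  "moves": [
    [[-0.004,0.004,-0.02,0,0,0,1],[0,0,-0.02,0,0,0,1],[0,0,-0.014,0,0,0,1],[0,0,0,0,0,0,1]]
  ]
}}

```text
clock: 2.45
eef_pos: [0.5053, 0.048, 0.155]
tool_rot: [0.342, 0.94, 0.001, 0.008]
ft_force: [-0.5, 0.2, -1.0]
grip_width: -0.0004
```

```bash
python3 st.py
```

```text
t 2.45 tcp [0.5053 0.048  0.155 ] tip [0.5055 0.0479 0.144 ] psi 140.0 z [ 0.016 -0.003 -1.   ] F [-0.5  0.2 -1. ] T [-0.01  0.05  0.  ] j [ 0.1   0.3  -0.15  1.11 -0.    0.8 ]
```

Call:
{"method": "move_arm", "body": {
  "moves": [
    [[-0.008,0.004,-0.012,0,0.03,0,1],[-0.003,0,-0.012,0,0,0,1],[0,0,-0.012,0,0,0,1]]
  ]
}}

```text
clock: 2.7
eef_pos: [0.5, 0.0502, 0.138]
tool_rot: [0.343, 0.94, -0.001, 0.001]
ft_force: [-4.9, -0.2, 6.8]
grip_width: 0.0002
```

```bash
python3 st.py
```

```text
t 2.7 tcp [0.5    0.0502 0.138 ] tip [0.5    0.0502 0.127 ] psi 139.9 z [ 0.001 -0.002 -1.   ] F [-4.9 -0.2  6.8] T [0.03 0.92 0.06] j [ 0.1   0.32 -0.18  1.08 -0.    0.8 ]
```

Contact made: Fz is 6.8 N and the cover is going down. I'll keep pressing until it reaches its stop.

Call:
{"method": "move_arm", "body": {
  "moves": [
    [[-0.002,0,-0.012,0,0,0,1],[-0.001,0,-0.012,0,0,0,1],[0,0,-0.012,0,0,0,1]]
  ]
}}

```text
clock: 2.95
eef_pos: [0.4997, 0.0499, 0.1271]
tool_rot: [0.342, 0.94, -0.0, 0.004]
ft_force: [-23.2, -4.8, 66.8]
grip_width: -0.0001
```

```bash
python3 st.py
```

```text
t 2.95 tcp [0.4997 0.0499 0.1271] tip [0.4998 0.0499 0.1161] psi 140.0 z [ 0.007 -0.003 -1.   ] F [-23.2  -4.8  66.8] T [-0.96  4.83  0.17] j [ 0.1   0.32 -0.2   1.04 -0.    0.8 ]
```

The cover is on its stop at 67 N, so I'll ease to about 20 N and begin the clockwise sweep.

Call:
{"method": "move_arm", "body": {
  "moves": [
    [[-0.003,0.003,-0.003,0,0,-0.05,1],[-0.004,0.004,-0.004,0,0,-0.1,1],[-0.004,0.004,-0.004,0,0,-0.1,1]]
  ]
}}

```text
clock: 3.2
eef_pos: [0.4982, 0.0519, 0.1306]
tool_rot: [0.406, 0.914, -0.002, 0.012]
ft_force: [0.4, -3.4, 7.5]
grip_width: 0.0001
```

```bash
cat >> st.py <<'E'
    t=np.array(o["eef_pos"])[:2]-[.5140,.0656] if False else None
E
cat > a.py <<'E'
from st import *
o=st(); d=o["eef_pos"][:2]-np.array([.5140,.0656]); print("r mm",np.hypot(*d)*1e3,"ang",np.degrees(np.arctan2(d[1],d[0]))%360)
E
sed -i '$d' st.py; python3 a.py
```

```text
t 3.2 tcp [0.4982 0.0519 0.1306] tip [0.4984 0.0517 0.1196] psi 132.1 z [ 0.021 -0.013 -1.   ] F [ 0.4 -3.4  7.5] T [-0.74  0.13 -0.01] j [ 0.11  0.31 -0.21  1.03 -0.02  0.95]
r mm 20.954801622291207 ang 220.94322006133046
```

Call:
{"method": "move_arm", "body": {
  "moves": [
    [[-0.004,0.004,-0.008,0.02,0.03,-0.1,1],[-0.004,0.005,-0.007,0,0.01,-0.1,1],[-0.003,0.005,-0.007,0,0.01,-0.1,1]]
  ]
}}

```text
clock: 3.45
eef_pos: [0.4965, 0.0554, 0.1284]
tool_rot: [0.481, 0.877, -0.004, 0.006]
ft_force: [-8.6, -5.0, 24.6]
grip_width: -0.0003
```

```bash
python3 a.py
```

```text
t 3.45 tcp [0.4965 0.0554 0.1284] tip [0.4965 0.0553 0.1174] psi 122.5 z [ 0.007 -0.012 -1.   ] F [-8.6 -5.  24.6] T [-1.08  1.82  0.09] j [ 0.12  0.32 -0.2   1.05 -0.01  1.12]
r mm 20.29636336245954 ang 210.19974991076765
```

Call:
{"method": "move_arm", "body": {
  "moves": [
    [[-0.003,0.006,-0.007,0.02,0.01,-0.1,1],[-0.003,0.006,-0.007,0.01,0.01,-0.1,1],[-0.002,0.006,-0.007,0.01,0.01,-0.1,1],[-0.002,0.006,-0.007,0.01,0.01,-0.1,1]]
  ]
}}

```text
clock: 3.78
eef_pos: [0.4947, 0.0605, 0.1284]
tool_rot: [0.576, 0.817, -0.001, 0.001]
ft_force: [-8.0, -5.3, 23.7]
grip_width: 0.0
```

```bash
python3 a.py
```

```text
t 3.78 tcp [0.4947 0.0605 0.1284] tip [0.4947 0.0605 0.1174] psi 109.6 z [ 0.001 -0.003 -1.   ] F [-8.  -5.3 23.7] T [-1.33  1.55  0.03] j [ 0.12  0.32 -0.2   1.05 -0.    1.35]
r mm 19.943491923430336 ang 194.80325929982934
```

Call:
{"method": "move_arm", "body": {
  "moves": [
    [[-0.002,0.007,-0.007,0.01,0.01,-0.07,1],[-0.002,0.007,-0.007,0.01,0.01,-0.07,1],[-0.001,0.007,-0.007,0.01,0.01,-0.07,1],[-0.001,0.007,-0.007,0.01,0.01,-0.07,1]]
  ]
}}

```text
clock: 4.12
eef_pos: [0.4944, 0.0651, 0.1284]
tool_rot: [0.641, 0.768, -0.003, -0.001]
ft_force: [-7.2, -7.8, 23.9]
grip_width: 0.0002
```

Run:
```python
exec(open('a.py').read())
import cv2
c=camera("scene"); a=(260,150)
cv2.imwrite("pics/scene2.png",cv2.resize(c["pixels"][a[1]:a[1]+120,a[0]:a[0]+150,::-1],None,fx=5,fy=5,interpolation=cv2.INTER_CUBIC))
st()
```

```text
t 4.12 tcp [0.4944 0.0651 0.1284] tip [0.4943 0.065  0.1174] psi 100.3 z [-0.005 -0.003 -1.   ] F [-7.2 -7.8 23.9] T [-1.59  1.63 -0.05] j [ 0.13  0.32 -0.19  1.06 -0.    1.52]
r mm 19.60889969117546 ang 181.52440807097096
t 4.17 tcp [0.4945 0.0654 0.1284] tip [0.4944 0.0654 0.1174] psi 100.2 z [-0.005 -0.002 -1.   ] F [-7.  -6.4 24. ] T [-1.42  1.44 -0.1 ] j [ 0.13  0.32 -0.19  1.06 -0.    1.52]
```

View pics/scene2.png

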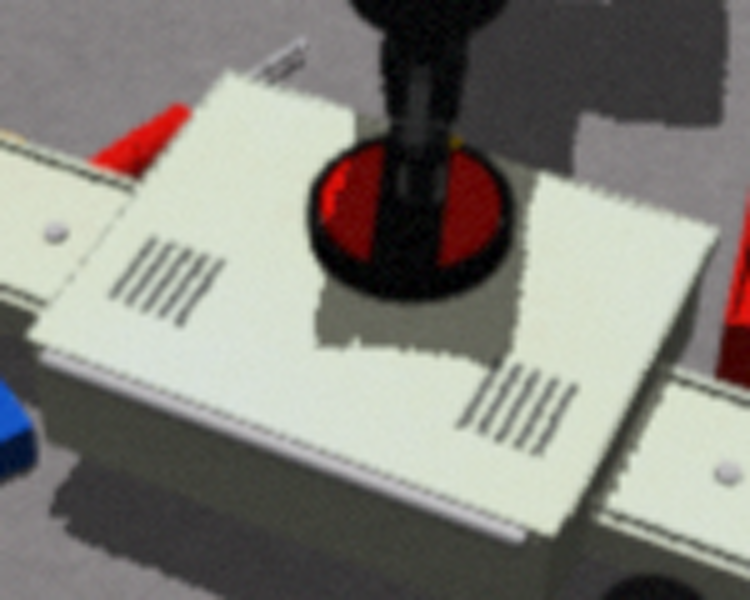

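The cover is down, the fingertips are in the slot, and the slot is now near vertical in the picture (about 1.1 rad), short of the mark at (455,143). I'll continue the sweep.

Call:
{"method": "move_arm", "body": {
  "moves": [
    [[-0.001,0.007,-0.007,0.01,0,-0.07,1],[0,0.007,-0.007,0.01,0,-0.07,1],[0,0.007,-0.007,0.01,0,-0.07,1],[0.001,0.007,-0.007,0.01,0,-0.07,1]]
  ]
}}

```text
clock: 4.5
eef_pos: [0.4959, 0.0714, 0.1284]
tool_rot: [0.701, 0.714, 0.004, 0.002]
ft_force: [-8.9, -6.9, 25.0]
grip_width: 0.0001
```

```bash
python3 a.py
```

```text
t 4.5 tcp [0.4959 0.0714 0.1284] tip [0.496  0.0714 0.1174] psi 91.1 z [ 0.008  0.002 -1.   ] F [-8.9 -6.9 25. ] T [-1.32  1.93 -0.05] j [ 0.14  0.32 -0.2   1.04  0.    1.69]
r mm 18.989488865414053 ang 162.1620248745378
```

Call:
{"method": "move_arm", "body": {
  "moves": [
    [[0,0.007,-0.007,0,0.01,-0.08,1],[0,0.007,-0.007,0,0,-0.08,1],[0.001,0.007,-0.007,0,0,-0.08,1]]
  ]
}}

```text
clock: 4.75
eef_pos: [0.4974, 0.0747, 0.1283]
tool_rot: [0.748, 0.664, -0.0, 0.01]
ft_force: [-10.5, -11.0, 26.9]
grip_width: -0.0004
```

Run:
```python
exec(open('a.py').read())
import cv2
c=camera("scene"); a=(260,150)
cv2.imwrite("pics/scene3.png",cv2.resize(c["pixels"][a[1]:a[1]+120,a[0]:a[0]+150,::-1],None,fx=5,fy=5,interpolation=cv2.INTER_CUBIC))
```

```text
t 4.75 tcp [0.4974 0.0747 0.1283] tip [0.4976 0.0746 0.1173] psi 83.2 z [ 0.013 -0.015 -1.   ] F [-10.5 -11.   26.9] T [-2.3   2.26  0.08] j [ 0.16  0.32 -0.2   1.04 -0.02  1.85]
r mm 18.92106952364791 ang 151.10107274838495
```

View pics/scene3.png

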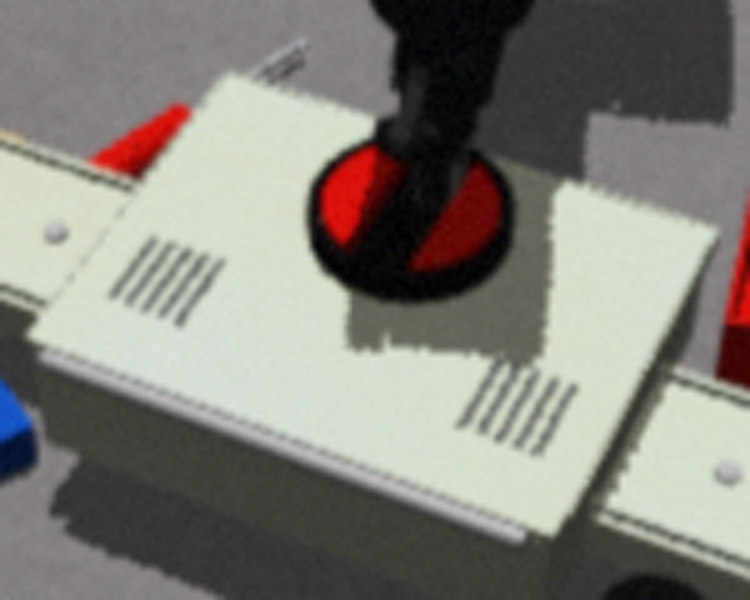

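The slot now points about at the mark, which the fingers hide. I'll push on until the latch stop shows in the side force.

Call:
{"method": "move_arm", "body": {
  "moves": [
    [[0.001,0.008,-0.007,0.01,0.02,-0.05,1],[0.001,0.008,-0.007,0.01,0.01,-0.03,1],[0.001,0.008,-0.007,0.01,0,0,1]]
  ]
}}

```text
clock: 5.05
eef_pos: [0.4973, 0.075, 0.1283]
tool_rot: [0.765, 0.644, -0.009, 0.011]
ft_force: [-10.0, -12.8, 27.6]
grip_width: 0.0002
```

```bash
python3 a.py
```

```text
t 5.05 tcp [0.4973 0.075  0.1283] tip [0.4973 0.0747 0.1173] psi 80.2 z [ 0.001 -0.027 -1.   ] F [-10.  -12.8  27.6] T [-2.58  2.12  0.05] j [ 0.17  0.33 -0.18  1.06 -0.03  1.91]
r mm 19.18194214717011 ang 150.54628390604998
```

Call:
{"method": "move_arm", "body": {
  "moves": [
    [[0.004,0.014,-0.007,0.02,0,0,1],[0.004,0.014,-0.007,0.02,0,0,1],[0.004,0.014,-0.007,0.02,0,0,1]]
  ]
}}

```text
clock: 5.3
eef_pos: [0.4973, 0.0753, 0.1283]
tool_rot: [0.768, 0.64, -0.015, 0.015]
ft_force: [-13.8, -21.3, 30.0]
grip_width: 0.0002
```

```bash
python3 a.py
```

```text
t 5.3 tcp [0.4973 0.0753 0.1283] tip [0.4972 0.0749 0.1173] psi 79.6 z [-0.003 -0.042 -0.999] F [-13.8 -21.3  30. ] T [-4.26  2.81  0.07] j [ 0.17  0.33 -0.18  1.07 -0.04  1.93]
r mm 19.349822139473492 ang 149.79446226057473
```

The latch is at its stop: the side force rose to 21 N with no movement. I'll release the load and lift out.

Call:
{"method": "move_arm", "body": {
  "moves": [
    [[0,0,0.002,0,0,0,1],[0,-0.001,0.006,0,0,0,1],[0,-0.003,0.012,0.03,0,0,1],[0,-0.003,0.02,0.03,0,0,1],[0,0,0.03,0,0,0,1],[0,0,0.03,0,0,0,1]]
  ]
}}

```text
clock: 5.8
eef_pos: [0.4949, 0.0695, 0.1808]
tool_rot: [0.769, 0.639, -0.006, 0.001]
ft_force: [-0.5, 0.5, -0.7]
grip_width: 0.0001
```

```bash
python3 a.py
```

```text
t 5.8 tcp [0.4949 0.0695 0.1808] tip [0.4948 0.0694 0.1698] psi 79.5 z [-0.007 -0.009 -1.   ] F [-0.5  0.5 -0.7] T [-0.02 -0.01  0.03] j [ 0.14  0.28 -0.1   1.19 -0.01  1.9 ]
r mm 19.473006276594464 ang 168.54072178960342
```

Free of the slot. I'll raise and move the arm sideways for a clear view from the top camera.

Call:
{"method": "move_arm", "body": {
  "moves": [
    [[0,0,0.06,0,0,0,1],[0,0,0.06,0,0,0,1],[-0.02,-0.07,0.01,0,0,0,1],[-0.03,-0.07,0,0,0,0,1],[-0.03,-0.07,0,0,0,0,1],[-0.03,-0.07,0,0,0,0,1],[-0.03,-0.07,0,0,0,0,1],[-0.03,-0.07,0,0,0,0,1]]
  ]
}}

```text
clock: 6.47
eef_pos: [0.4115, -0.1417, 0.2535]
tool_rot: [0.764, 0.646, 0.0, 0.002]
ft_force: [0.8, -0.3, -0.4]
grip_width: -0.0
```

Run:
```python
exec(open('a.py').read())
import cv2
for n in ("scene","top"):
    c=camera(n); np.savez(f"{n}4.npz",**c)
    a=(260,150) if n=="scene" else (220,140)
    cv2.imwrite(f"pics/{n}4.png",cv2.resize(c["pixels"][a[1]:a[1]+120,a[0]:a[0]+150,::-1],None,fx=5,fy=5,interpolation=cv2.INTER_CUBIC))
```

```text
t 6.47 tcp [ 0.4115 -0.1417  0.2535] tip [ 0.4115 -0.1418  0.2425] psi 80.4 z [ 0.003 -0.002 -1.   ] F [ 0.8 -0.3 -0.4] T [ 0.   -0.03  0.02] j [-0.33  0.1  -0.13  1.33 -0.    1.41]
r mm 231.31133327312955 ang 243.6883384782971
```

View pics/scene4.png

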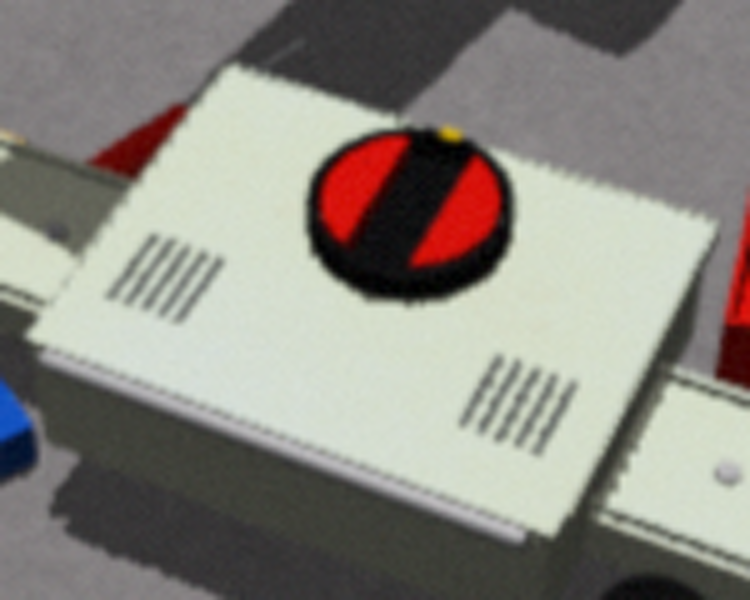

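View pics/top4.png

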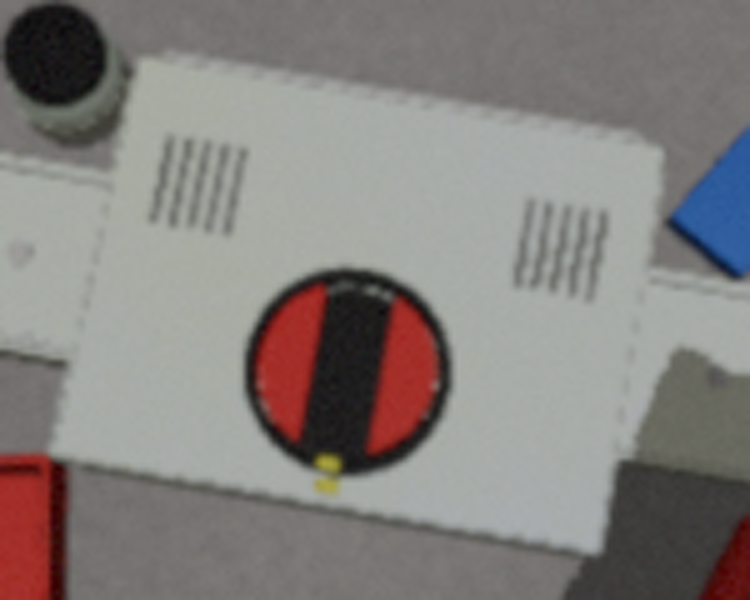

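The slot centreline in the top crop runs from (360,292) to about (333,452), towards the mark at (327,466). The cover appears lowered. I'll check the slot angle and cover tilt numerically, after letting a bit of time pass.

Call:
{"method": "move_arm", "body": {
  "moves": [
    [[0,0,0,0,0,0,1],[0,0,0,0,0,0,1],[0,0,0,0,0,0,1],[0,0,0,0,0,0,1],[0,0,0,0,0,0,1],[0,0,0,0,0,0,1]]
  ]
}}

```text
clock: 7.07
eef_pos: [0.4114, -0.1425, 0.2536]
tool_rot: [0.766, 0.643, 0.001, 0.001]
ft_force: [-0.6, -0.3, 0.5]
grip_width: 0.0003
```

Run:
```python
from h import *
from workcell import *
c=camera("top"); np.savez("top5.npz",**c)
def plane(c):
  pts=[]
  for y in range(70,520,12):
    for x in range(100,620,12):
      q=pt(c,220+(x+.5)/5-.5,140+(y+.5)/5-.5)
      if .09<q[2]<.14 and np.hypot(x-347,y-363)>125: pts.append(q)
  pts=np.array(pts); A=np.c_[pts[:,:2],np.ones(len(pts))]; k,*_=np.linalg.lstsq(A,pts[:,2],rcond=None)
  return k,np.hypot(*k[:2])
for n in (0,4,5): print(n,*plane(load(f"top{n}.npz")))
P=lambda x,y,z=.134:pt(c,220+(x+.5)/5-.5,140+(y+.5)/5-.5,z)
yaw=lambda a,b:np.degrees(np.arctan2(*(a-b)[[1,0]]))%360
print("slot walls",yaw(P(299,450),P(328,284)),yaw(P(365,455),P(393,298)),"axis->mark",yaw(P(327,485,.118),P(348,370,.134)), "target ~171")
cv2.imwrite("pics/top5.png",cv2.resize(c["pixels"][190:245,260:320,::-1],None,fx=10,fy=10,interpolation=cv2.INTER_CUBIC))
cv2.imwrite("pics/top5full.png",c["pixels"][:,:,::-1])
```

```text
0 [-0.0969793   0.01684095  0.17660976] 0.0984306999443842
4 [-0.02229976  0.00420282  0.12802266] 0.02269235856726918
5 [-0.02075572  0.00364932  0.12719639] 0.021074090967757933
slot walls 171.77101746257114 171.26551097120347 axis->mark 169.92495204217985 target ~171
```

View pics/top5.png

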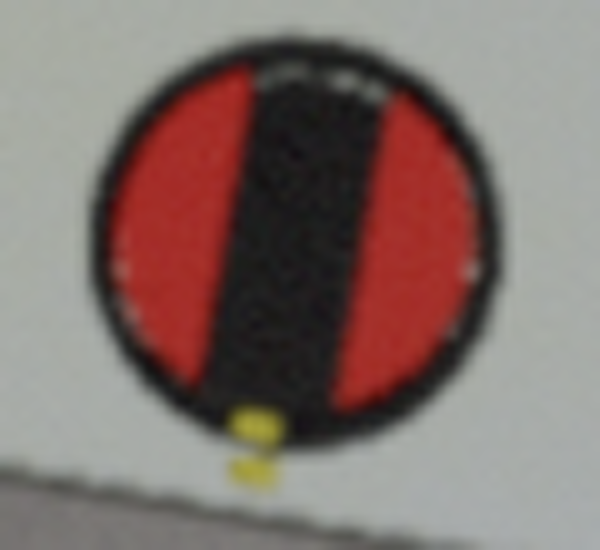

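View pics/top5full.png

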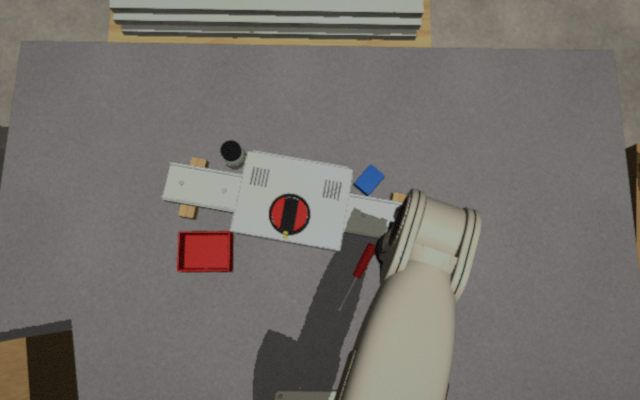

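The cover tilt is 0.021 rad, which is the locked rest angle. The slot lies at about 171.5° against roughly 170–171° for the mark, within measurement error, and the loose objects are where they were. Handing in.

```bash
python3 -c "
from workcell import *
print(job_done())"
```

```text
the job is handed in; nothing more can be done
None
```

The driver box is closed and locked, and I handed the job in at about 7 s on the robot's clock. I put the closed fingertips in the red latch's slot, pressed the cover down to its stop and, keeping it pressed, swept the latch clockwise to its stop. Then I lifted out and moved the arm clear.

**Last checks:**
- **Latch stop:** the side force on the tool rose to about 21 N with no further movement.
- **Cover:** after release its measured tilt was 0.023 rad, then 0.021 rad 0.6 s later. The locked rest angle is about 0.02, and it started at 0.098.
- **Slot direction:** it reads about 171.5°. The mark reads about 170° by direct sighting and 171° from the box edges. I take the 1° or so between them as measurement error.
- **Loose objects:** the bin, screwdriver, jar and blue box appear unmoved in the final top picture.

**Off plan:** when the cover first reached its stop, the press force touched 67 N. That is under the 120 N wrist limit, and only the fingertips were in contact. Right after that, as the sweep began, the press eased to about 7.5 N and the cover rose 2–3 mm. I had it fully down again before the tongue reached the keeper.

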